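Hook out the clippings tray from under the rack stand

ROBOT

A 6-joint arm with a two-finger parallel gripper is mounted at the origin on the work surface. World frame = base frame: x ahead of the robot, y to its left, z up, the work surface at z = 0. Lengths are in mm, angles in degrees, forces in N, time in s.
With the tool pointing down it reaches from about 300 to 875 mm from the base axis. Payload 6.4 kg.
Tool frame: the origin (TCP) lies at the very end of the fingers, on their centre line; the grasp point (between the pads) lies 19 mm behind it; z points along the fingers, x is the direction in which the jaws open and shut, and the axes are right-handed (so a half turn about z gives the same grasp; the last joint's range is limited). The gripper opens to 88 mm and grips with 3 to 60 N. Pads are 18 mm wide; open, the fingers measure 123 mm over their backs; the gripper's body (75 mm by 187 mm) begins 45 mm behind the grasp point.
Start: joints at [-75.762, 10.359, 92.074, -0, 77.567, -11.82], TCP at [252.605, -516.558, 238.714] pointing down, gripper open.
Joint ranges: [-171.53, 171.53], [-51.25, 118.39], [17.06, 147.69], [-65.23, 245.23], [0, 150.52], [-178.68, 178.68]. Speed limits (degrees/s): [147.25, 147.25, 172.46, 180, 180, 180].

INTERFACE

Orientations are given as [roll, pitch, yaw] about the fixed x, y, z axes, in that order (R = Rz(yaw) Ry(pitch) Rx(roll)).
In Python, from cell import manip gives the robot as it stands.
- The arm moves only by the tool arm_command, never from a script. Its argument "series" is text: rows parted by semicolons, each of 7 numbers parted by spaces: the shift along the tool's x, y, z in cm, then the turn, a rotation vector about the tool's x, y, z in rad, then the finger opening in cm, from 0 to 8.81. In form: tx ty tz wx wy wz jaw; .... A call has exactly 5 rows; each row is the pose to reach, as a shift and turn from the pose commanded when the call began, along the tool's axes at that moment; what a row does not reach only later rows make up. A row lasts 1/10 s, in which the tool goes at most 50 mm and 8.59 degrees, less where a joint would pass 70% of its speed; a pose out of reach is approached as far as the arm can. A call with a gripper value outside its range is refused whole. The fingers move at their own pace and stop on an object; "grip_force" is the grip in N (left out, the last holds). Time passes only in rows, so rows that repeat a pose let the fingers close, or fill a call up. It gives the time, the measured TCP pose, the force and the opening at its end, in the units of the state.
- manip.get_obs(): the state, without advancing time (a new reading comes with each control period).
- manip.read_camera(name): name is "side" or "top" or "wrist"; returns a dict with "pixels" (384x512x3 uint8, red, green, blue), "camera_matrix" (3x3 intrinsics, pixels), "R" (3x3) and "t" (3): a world point X has camera coordinates R X + t. Camera axes: x right, y down, z forward; pixel columns grow to the right and rows downward; lengths in mm; the calibration is good to about 2 mm. A picture is of the moment at which its call begins. There is no depth.
- manip.hand_in(): hands the job in, once; it reports no verdict.
The state is a dict: "time": time; "qpos": joint angles; "qvel": joint speeds; "joint_torque": joint torques, N m; "ee_pos": TCP position; "tcp_rot": TCP orientation; "contact_force": force on the tool from outside, world axes, zero at the start; "ft_torque": the same for the moment, N m; "grip_width": finger opening in mm.
Only numpy, scipy, OpenCV 4.12 (cv2) and the standard library are available. Lean on these libraries where they do the work, as an engineer would, in place of code of your own. Each camera call takes 0.05 s, during which the arm holds its last target. There are 200 camera calls.

TASK

Take the hooked rod from its cork mat, reach it under the overhanging top of the rack stand, feel for the hidden pull loop on the front of the clippings tray, catch it and gently draw the tray out until it is fully open at its stop. Pull only with the hook, never forcing it against the tray or the stand. Then unhook, lay the rod back on its mat the way up it was, let go, and leave the other things where they are.

Things in the scene. Friction and masses are not known exactly. Their poses are not given: they have to be found in the camera images.
- station: White plastic stand fixed on the counter, carrying the rotating clipper rack (top 245 mm up): 200 mm deep (x), 260 mm wide (y), top slab 78 to 96 mm above the counter. Origin: centre of its underside. x points from the open front (x = -100 mm, towards the robot) to the closed back, z up. Under the slab, 14 mm side walls; the tray slides along x between them.
- ledge_edge (a point): Middle of the lower front edge of the stand's top slab (stand frame x = -100, y = 0, z = 78 mm); axes as the stand's. Below it the front is open, 232 mm wide between the side walls (inner faces at y = +-116 mm). The slab overhangs the closed tray's front by 55 mm.
- tray (a joint): How far the grey clippings tray under the stand is out, in m: 0 fully in (stop), 0.075 fully out (stop), sliding along the stand's -x. Starts 0 to 0.012. Runs with about 4 N of friction and stays where it is left.
- tray_face (a point): On the tray's flat upright front face (216 mm wide, 6 to 62 mm high), mid-width, 20 mm above the counter; moves with the tray; axes as the stand's. A low rail (3 mm proud, 200 mm long) runs across the face at this height and carries the pull loop.
- loop_line (a point): Mid-width point of the line along y on which the loop's eye centre lies; 17.5 mm before tray_face, 20 mm high, moves with the tray; axes as the stand's. The loop's real place is anywhere from y = -70 to +70 mm of this point: not measured, hidden, must be felt for. Pushed sideways it stays put up to about 5 N, then slides along its rail.
- hook_grip (a point): Centre of the black grip block (44 mm in x, 22 mm in y, 44 mm high) of the loose hooked rod, 0.12 kg, 22 mm above its underside. x points along the rod to the hook, z up. A 7 mm round steel rod leaves the block 6 mm above this point, runs to x = 130 mm and there turns straight down, ending level with the block's underside. It stands on block and hook end, hook down.
- hook_tip (a point): Lower end of the hook's 7 mm round downward finger (24.5 mm free below the rod), 130 mm ahead of hook_grip along its x and 22 mm lower. The pull loop it must enter from above: a level U of 6 mm steel bar (17 to 23 mm above the counter), legs 15 mm clear apart (21 mm between centres), eye 21 mm long in x (+-10.5 mm of loop_line), cross bar towards the robot.
- hook_mid (a point): Point in the middle of the hooked rod's length, 55 mm ahead of hook_grip along its x, same height (22 mm above the underside); z up.
- mat: Brown cork mat fixed on the counter, 200 mm (x) by 90 mm (y), 3 mm thick, on which the hooked rod lies, hook_mid over its centre. Origin: centre of its underside, x along its length.
- trimmer_grey_mid (a point): Loose grey trimmer, 140 by 40 by 30 mm, lying on the stand's top near its front edge; the point is its middle, half-way up. Leave alone.
- trimmer_silver_mid (a point): Loose silver trimmer, 140 by 40 by 30 mm, lying on the counter; the point is its middle, half-way up. Leave alone.
- comb_mid (a point): Loose green comb, 175 by 36 by 5 mm, lying on the counter; the point is its middle. Leave alone.
- tumbler_mid (a point): Glass tumbler, 72 mm wide and 100 mm tall, standing on the counter; the point is its middle, half-way up. Leave alone.
There are look-alikes about, which are no part of the job. There is more than one size of the mat; the job needs the smaller.

How it is judged (in metres and radians):
On the way, in this order (a step that is already met when the one before it is completed fails the run):
1. the hooked rod is picked up off its mat (distance of hook_grip from where it was at the start of the episode above 0.03 m and contact force between the fingers and hook above 1 N), for 0.2 s.
2. the hook is drawing the tray out (value of joint tray above 0.03 m and contact force between hook and tray above 1 N and contact force between the fingers and hook above 1 N), for 0.1 s.
3. the tray is fully out (value of joint tray above 0.068 m), for 0.1 s.
At the end, for the whole second after the job is handed in: The tray is out to within 7 mm of its stop (joint above 68 mm of 75), and the hooked rod lies still on its mat, upright as it was (within 0.15 rad), hook_mid within 40 mm of the mat's centre sideways and resting on the mat (not more than 32 mm above the mat's underside) (value of joint tray above 0.068 m and horizontal distance between hook_mid and mat below 0.04 m and z of hook_mid in the frame of mat below 0.032 m and angle between hook_mid's own z axis and vertical below 0.15 rad and linear speed of hook below 0.02 m/s); the robot touches nothing.
It fails at once if the hook is forced against the tray or its loop (over 25 N) (contact force between hook and tray above 25 N).
It fails at once if the hook is forced against the stand (over 25 N) (contact force between hook and station above 25 N).
It fails at once if the gripper or arm touches the tray or its loop (contact force between any of the fingers, the arm and tray above 1 N).
It fails at once if a bystander is disturbed (moved more than 20 mm) (distance of any of trimmer_grey_mid, trimmer_silver_mid, comb_mid, tumbler_mid from where it was at the start of the episode above 0.02 m).
It also fails if it takes over 67 s, if anything falls off the work surface, if the arm or the gripper's body presses on something with over 40 N, if the wrist force passes 120 N, or if a joint passes its speed limit or range.

## Working session

There is one attempt and no reset: what is moved stays moved. The work goes in short steps, Python scripts to look and compute and a tool call to move; the robot and the scene stay as the last step left them, time stands still between calls to the robot, and variables do not carry over. Pictures are saved under pics/ and viewed, about 8 in all and at most 12, crops included, and the job is handed in when it is done.

Besides the shell and the picture viewer there is one more tool, called in YAML: its name, and indented under it one key for each argument. arm_command: Moves the arm, as the interface text tells. Its arguments: {"type":"object","properties":{"series":{"type":"string"},"grip_force":{"type":"number"}},"required":["series"]}

```bash
mkdir -p pics && ls && python3 - <<'E'
from cell import manip
import cv2,numpy as np
o=manip.get_obs();print(o)
ims=[]
for n in("top","side","wrist"):
    c=manip.read_camera(n);np.savez(f"pics/{n}0.npz",**c);cv2.imwrite(f"pics/{n}0.png",c["pixels"][:,:,::-1])
    print(n,c["camera_matrix"].tolist(),c["R"].round(3).tolist(),c["t"].round(1).tolist())
E
```

```text
pics
{'time': 0.0, 'qpos': array([-7.57613538e+01,  1.04026705e+01,  9.21309733e+01, -8.05064250e-04,
        7.75651767e+01, -1.18198670e+01]), 'qvel': array([-0.03257665,  0.0630481 , -0.01494366,  0.05691877, -0.01445436,
        0.00262343]), 'joint_torque': array([-1.06623320e-03, -4.33871162e+01, -3.41846144e+01,  7.03169242e-02,
        3.88136704e-02, -1.27385583e-04]), 'ee_pos': array([ 252.47376385, -516.0242671 ,  237.80825357]), 'tcp_rot': array([-1.79980527e+02,  9.68861554e-02, -6.39412963e+01]), 'contact_force': array([ 0.33089529,  0.2476981 , -0.2111478 ]), 'ft_torque': array([ 0.03121831, -0.02590607,  0.02342808]), 'grip_width': 87.75273523430815}
top [[379.7897227375521, 0.0, 257.1581377653136], [0.0, 379.7897227375521, 192.329812183583], [0.0, 0.0, 1.0]] [[-0.004, -1.0, 0.015], [-0.992, 0.002, -0.129], [0.129, -0.016, -0.992]] [-69.5, 555.5, 1307.7]
side [[418.82294823111107, 0.0, 260.9487552489062], [0.0, 418.82294823111107, 187.78394867679143], [0.0, 0.0, 1.0]] [[0.992, -0.124, 0.003], [-0.059, -0.493, -0.868], [0.109, 0.861, -0.496]] [-549.3, 77.7, 1369.1]
wrist [[284.71694412835836, 0.0, 258.9468361033732], [0.0, 284.71694412835836, 193.33603478649664], [0.0, 0.0, 1.0]] [[0.439, -0.898, -0.001], [-0.849, -0.416, 0.325], [-0.293, -0.142, -0.946]] [-573.6, -44.1, 391.3]
```

View pics/top0.png

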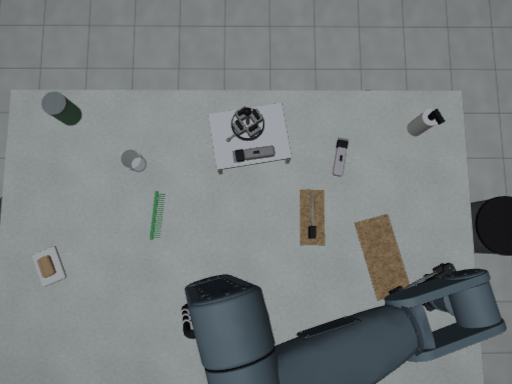

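View pics/side0.png

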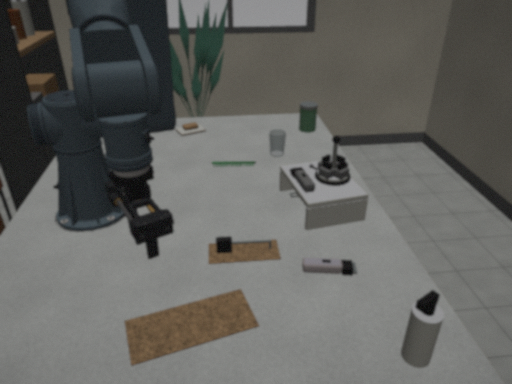

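The top view shows the small mat at about (312,217), with the black grip block at (312,232) and the rod pointing up to about (311,190). The stand is at about (250,136) with its front towards the robot. The silver trimmer is at (341,157) and the comb at (157,215).

```bash
cat > h.py <<'E'
import numpy as np,cv2
def ray(c,uv,z):
    K,R,t=c["camera_matrix"],c["R"],c["t"]
    C=-R.T@t; d=(R.T@np.linalg.inv(K)@np.c_[np.atleast_2d(uv),np.ones(len(np.atleast_2d(uv)))].T).T
    return C+d*((z-C[2])/d[:,2])[:,None]
def proj(c,X):
    p=(c["R"]@np.atleast_2d(X).T).T+c["t"]; p=(c["camera_matrix"]@p.T).T; return p[:,:2]/p[:,2:]
E
python3 - <<'E'
from h import *
c=dict(np.load("pics/top0.npz"));s=dict(np.load("pics/side0.npz"))
def biggest(m,box):
    k=np.zeros_like(m);x0,y0,x1,y1=box;k[y0:y1,x0:x1]=m[y0:y1,x0:x1]
    cs,_=cv2.findContours(k,cv2.RETR_EXTERNAL,cv2.CHAIN_APPROX_NONE);return max(cs,key=cv2.contourArea)
def rect(c,m,box,z,n):
    q=biggest(m,box)[:,0,:].astype(float); w=ray(c,q,z)[:,:2].astype(np.float32)
    r=cv2.minAreaRect(w);print(n,np.round(r[0],1),np.round(r[1],1),round(r[2],2));return r
for n,cam,bm,bb in(("top",c,(290,180,335,255),(300,222,322,242)),("side",s,(200,232,290,270),(212,232,236,256))):
    p=cam["pixels"].astype(int);hsv=cv2.cvtColor(cam["pixels"],cv2.COLOR_RGB2HSV)
    cork=((p[:,:,0]-p[:,:,2]>25)).astype(np.uint8)
    cork=cv2.morphologyEx(cork,cv2.MORPH_CLOSE,np.ones((9,9)))
    rect(cam,cork,bm,3,n+" mat")
    blk=(p.max(2)<50).astype(np.uint8);rect(cam,blk,bb,47,n+" block")
p=c["pixels"].astype(int); print(p[110:170:12,200:300:10].sum(2)//3)
wh=(p.min(2)>165).astype(np.uint8)
print(np.median(p[60:300,100:200].reshape(-1,3),0))
def big(cam,b,f,n):
    x0,y0,x1,y1=b;i=cv2.resize(cam["pixels"][y0:y1,x0:x1,::-1],None,fx=f,fy=f,interpolation=cv2.INTER_CUBIC);cv2.imwrite(n,i);return i
a=big(c,(205,95,345,255),5,"a");b=big(s,(205,150,375,270),4.,"b")
cv2.imwrite("pics/z1.png",cv2.resize(a,(700,800))[:600] if 0 else big(c,(205,95,345,195),5.5,"pics/z1.png"));big(s,(205,150,375,270),4.6,"pics/z2.png")
E
```

```text
top mat [ 470.5 -267.7] [ 86.4 195. ] 89.69
top block [ 416.5 -260.9] [20.9 38.4] 88.78
side mat [ 470.5 -267.6] [ 85.  195.4] 89.17
side block [ 415.9 -288.3] [60.3 38.2] 88.09
[[145 146 147 135  50  53 160 160 161 144]
 [146 160 161 146  75 144  97 161 160 148]
 [146 136 161 161  66 104  59 161 161 146]
 [148 149 161 161 161 161 154  90 161 145]
 [146 144 161 161  31  60 105 161 155 102]]
[142. 147. 148.]Traceback (most recent call last):
  File "<stdin>", line 20, in <module>
  File "<stdin>", line 19, in big
cv2.error: OpenCV(4.12.0) /io/opencv/modules/imgcodecs/src/loadsave.cpp:1051: error: (-2:Unspecified error) could not find a writer for the specified extension in function 'imwrite_'
```

```bash
python3 - <<'E'
from h import *
c=dict(np.load("pics/top0.npz"));s=dict(np.load("pics/side0.npz"))
def big(cam,b,f):
    x0,y0,x1,y1=b;return cv2.resize(cam["pixels"][y0:y1,x0:x1,::-1],None,fx=f,fy=f,interpolation=cv2.INTER_CUBIC)
a=big(c,(205,95,345,255),3.6);b=big(s,(205,140,375,270),1)
o=np.zeros((576,800,3),np.uint8);o[:a.shape[0],:504]=a
b=big(c,(295,180,331,250),8);o[:560,508:796]=b
cv2.imwrite("pics/z1.png",o)
cv2.imwrite("pics/z2.png",big(s,(205,150,375,270),4.6))
p=c["pixels"].astype(int);m=(p.mean(2)>154).astype(np.uint8);k=np.zeros_like(m);k[95:178,205:298]=m[95:178,205:298]
cs,_=cv2.findContours(k,cv2.RETR_EXTERNAL,cv2.CHAIN_APPROX_NONE);q=max(cs,key=cv2.contourArea)[:,0].astype(float)
w=ray(c,q,96)[:,:2].astype(np.float32);r=cv2.minAreaRect(w);print(r,cv2.boxPoints(r),proj(c,np.c_[cv2.boxPoints(r),[96]*4]))
E
```

```text
((747.0254516601562, -42.56843566894531), (194.7721710205078, 255.48251342773438), 9.323921203613281) [[ 630.2299     67.70704 ]
 [ 671.62213  -184.40009 ]
 [ 863.821    -152.8439  ]
 [ 822.4288     99.263214]] [[216.58480007 168.31193151]
 [290.35901791 156.38536749]
 [280.51097973 102.4826438 ]
 [208.02789605 113.80814377]]
```

View pics/z1.png

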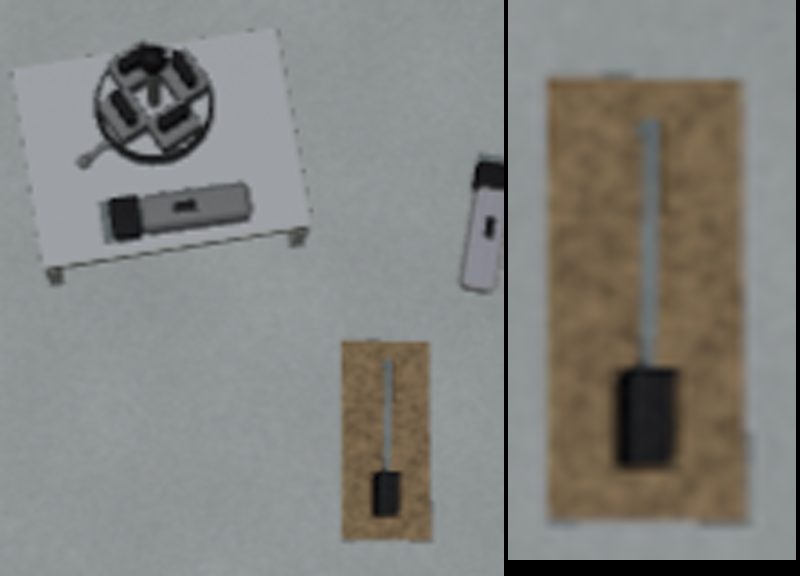

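View pics/z2.png

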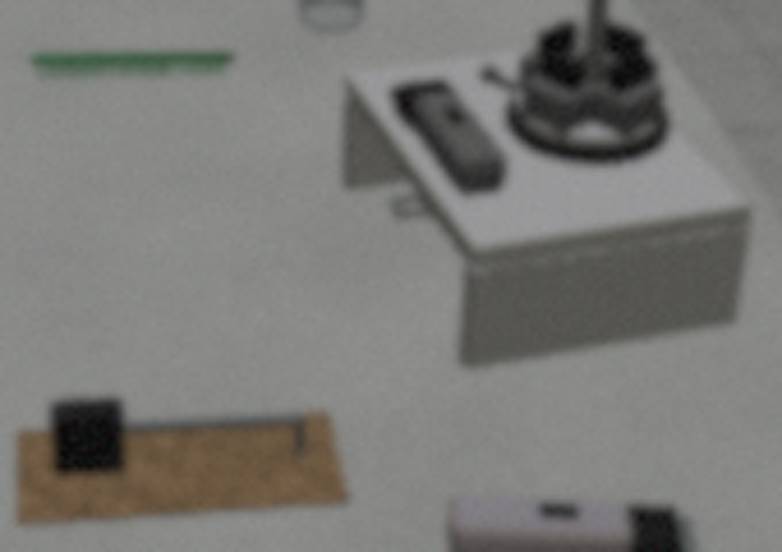

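The second crop shows a small U shape under the stand's front edge, at side-camera pixel about (293,195), which may be the loop. The first crop shows the block at (312.4,232.3) and the rod tip at (312.5,195.6) in the top image. I'll cast rays for both.

```bash
python3 - <<'E'
from h import *
c=dict(np.load("pics/top0.npz"));s=dict(np.load("pics/side0.npz"))
print("block",ray(c,[312.4-.5,231.75],47),"tip",ray(c,[312.5-.4,195.6-.5],34.5))
y=np.radians(9.3);R=np.array([[np.cos(y),-np.sin(y)],[np.sin(y),np.cos(y)]]);o=np.array([747,-42.6])
for u in((393,205),(405,190),(405,215),(425,208),(430,192)):
    w=ray(s,[205+u[0]/4.6-.4,150+u[1]/4.6-.4],20)[0,:2];print(u,w.round(1),((w-o)@R).round(1))
# stand corners predicted in side view
for X in((-100,-130,96),(-100,130,96),(100,-130,96),(-100,-130,0),(-100,130,0)):
    w=np.r_[o+R@np.array(X[:2]),X[2]];p=proj(s,w)[0];print(X,((p-[205,150]+.4)*4.6).round(0))
# block front face base side
print("side block", ray(s,[205+88/4.6-.4,150+402/4.6-.4],47))
cv2.imwrite("pics/z3.png",cv2.resize(s["pixels"][178:208,275:325,::-1],None,fx=14,fy=14,interpolation=cv2.INTER_CUBIC))
E
```

```text
block [[ 415.56610664 -260.47436948   47.        ]] tip [[ 545.30303364 -266.07150961   34.5       ]]
(393, 205) [653.6  -0. ] [-85.3  57.1]
(405, 190) [666.6  20.7] [-69.1  75.5]
(405, 215) [659.7 -15.3] [-81.8  41.1]
(425, 208) [676.3  -7.1] [-64.   46.4]
(430, 192) [684.7  15.6] [-52.1  67.5]
(-100, -130, 96) [475. 249.]
(-100, 130, 96) [345.  73.]
(100, -130, 96) [755. 205.]
(-100, -130, 0) [467. 372.]
(-100, 130, 0) [342. 184.]
side block [[ 416.68690435 -254.37798602   47.        ]]
```

View pics/z3.png

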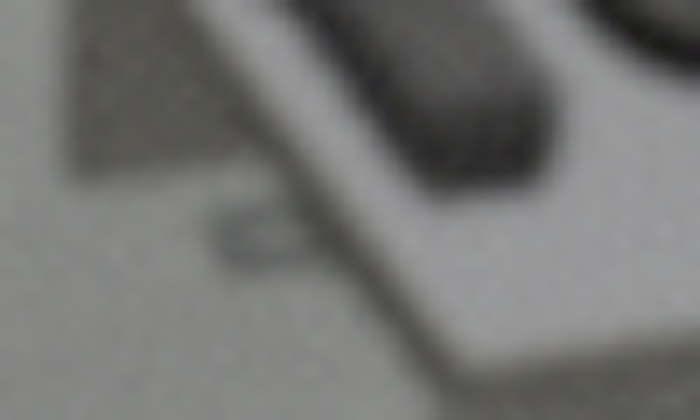

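The crop shows the U clearly: cross bar at about (225,235), legs at rows of about 205 and 265. In stand coordinates it sits near x=-80 and y=+55, so I have a prior to confirm by touch. The rod's yaw comes out at -2.5°, and its length measures 129.8 mm against the expected 130. Next I'll plan the approach.

```bash
cat >> h.py <<'E'
from scipy.spatial.transform import Rotation as Ro
def goal(o,x,y,z,yaw):
    A=Ro.from_euler("xyz",o["tcp_rot"],degrees=True);B=Ro.from_euler("xyz",[180,0,yaw],degrees=True)
    d=A.inv().apply(np.array([x,y,z])-o["ee_pos"])/10;r=(A.inv()*B).as_rotvec()
    print("shift cm",d.round(2),"turn",r.round(4))
SO=np.array([747,-42.6]);SY=np.radians(9.3);SR=np.array([[np.cos(SY),-np.sin(SY)],[np.sin(SY),np.cos(SY)]])
E
python3 - <<'E'
from h import *
from cell import manip
s=dict(np.load("pics/side0.npz"))
for u in((222,210),(235,262),(228,237),(290,203),(300,265)):
    w=ray(s,[275+u[0]/14-.5,178+u[1]/14-.5],20)[0,:2];print(u,((w-SO)@SR).round(1))
o=manip.get_obs();goal(o,415.6,-260.7,110,-92.5)
E
```

```text
(222, 210) [-80.4  67.4]
(235, 262) [-85.9  43.1]
(228, 237) [-83.5  54.8]
(290, 203) [-63.2  66. ]
(300, 265) [-71.3  37.4]
shift cm [-15.76 -25.87  12.83] turn [0.     0.0014 0.4984]
```

arm_command:
  series: "-2.8 -4.6 2 0 0 0.12 5; -5.6 -9.2 4.5 0 0 0.25 5; -8.4 -13.8 7 0 0 0.37 5; -11.5 -18.9 9.4 0 0 0.498 5; -14 -23 11.4 0 0 0.498 5"
  grip_force: 30

```text
time: 0.65
ee_pos: [377.1, -321.1, 140.3]
tcp_rot: [-180.0, 0.0, -92.7]
contact_force: [0.7, -0.6, 0.2]
grip_width: 51.1
```

```bash
python3 - <<'E'
from h import *
from cell import manip
o=manip.get_obs();print(o["time"],o["ee_pos"],o["tcp_rot"],o["grip_width"])
w=manip.read_camera("wrist");cv2.imwrite("pics/w1.png",w["pixels"][:,:,::-1]);np.savez("pics/w1.npz",**w)
o=manip.get_obs();print(o["ee_pos"],o["tcp_rot"],o["qvel"].round(2));goal(o,415.6,-260.7,110,-92.5)
E
```

```text
0.65 [ 377.11531732 -321.07966766  140.2810104 ] [-1.79993326e+02  1.89303676e-03 -9.27163700e+01] 51.08267968357613
[ 378.25894956 -313.58430256  136.61641381] [179.85548343   0.47368546 -92.36856069] [ -4.65   0.82  -1.16  -1.45   4.81 -10.65]
shift cm [-5.42 -3.52  2.7 ] turn [0.0025 0.0083 0.0023]
```

View pics/w1.png

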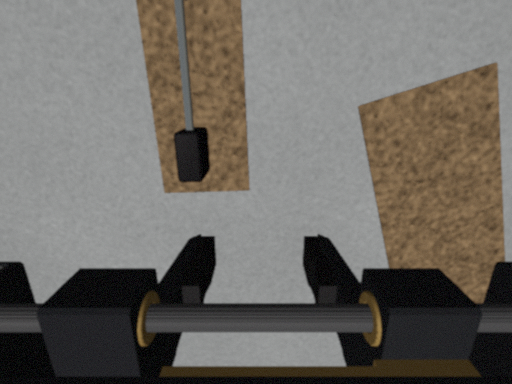

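The wrist view shows the block at about (192,155) on the small mat, with the rod going up the picture. The big mat is off to the right.

arm_command:
  series: "-2 -1.3 1 0 0 0 5; -4 -2.6 2 0 0 0 5; -5.5 -3.6 2.8 0 0 0 5; -5.5 -3.6 2.8 0 0 0 5; -5.5 -3.6 2.8 0 0 0 5"

```text
time: 1.2
ee_pos: [414.8, -269.5, 113.1]
tcp_rot: [180.0, 0.0, -92.4]
contact_force: [-0.1, 1.1, -0.0]
grip_width: 50.0
```

```bash
python3 - <<'E'
from h import *
from cell import manip
w=manip.read_camera("wrist")
o=manip.get_obs();print(o["ee_pos"],o["tcp_rot"],o["qvel"].round(2),o["grip_width"])
cv2.imwrite("pics/w2.png",w["pixels"][:,:,::-1]);np.savez("pics/w2.npz",**w)
goal(o,415.6,-260.7,12,-92.5)
print(proj(w,[[415.6,-260.7,47],[545.3,-266,34.5]]).round(1))
E
```

```text
[ 414.82486197 -270.12042511  113.43877591] [-1.79994103e+02 -3.22796247e-02 -9.24623214e+01] [-0.66 -0.29 -0.44 -0.   -0.03  0.32] 49.79765901997923
shift cm [-0.95 -0.04 10.14] turn [-0.0001 -0.0006  0.0007]
[[248.7 207.3]
 [246.9  26.4]]
```

View pics/w2.png

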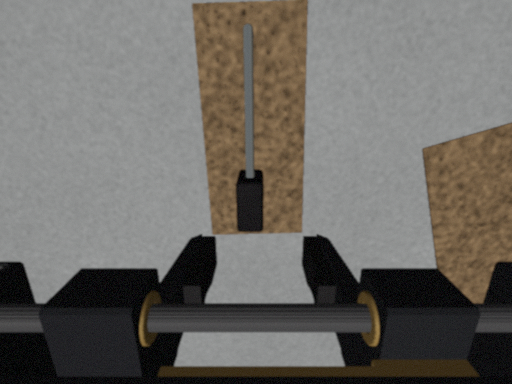

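The wrist image puts the block top at (250,205) and the tip at (248,26). The projected values were (249,207) and (247,26), so they agree, and I'll descend.

arm_command:
  series: "-0.9 0 2.5 0 0 0 5; -0.9 0 5.5 0 0 0 5; -0.9 0 8.5 0 0 0 5; -0.9 0 10.1 0 0 0 5; -0.9 0 10.1 0 0 0 5"

```text
time: 1.75
ee_pos: [413.6, -260.2, 10.4]
tcp_rot: [179.8, 0.2, -92.6]
contact_force: [0.1, 0.2, 0.2]
grip_width: 50.1
```

arm_command:
  series: "0 0 0 0 0 0 3; 0 0 0 0 0 0 1.5; 0 0 0 0 0 0 1.5; 0 0 0 0 0 0 1.5; 0 0 0 0 0 0 1.5"

```text
time: 2.25
ee_pos: [416.0, -261.2, 13.2]
tcp_rot: [-179.9, -0.1, -92.5]
contact_force: [-1.0, -0.3, 6.4]
grip_width: 21.6
```

```bash
python3 - <<'E'
from h import *
from cell import manip
o=manip.get_obs();print(o["time"],o["ee_pos"],o["tcp_rot"],o["contact_force"],o["grip_width"])
E
```

```text
2.25 [ 415.95615841 -261.18712334   13.17171636] [-1.79921793e+02 -9.19790064e-02 -9.24655658e+01] [-1.04100305 -0.25675559  6.36845339] 21.621998241087876
```

The block is gripped at 21.6 mm, close to its 22 mm width. Next I'll lift it and plan the transit to the front of the stand.

arm_command:
  series: "0 0 -1 0 0 0 1.5; 0 0 -3 0 0 0 1.5; 0 0 -5 0 0 0 1.5; 0 0 -6 0 0 0 1.5; 0 0 -6 0 0 0 1.5"
  grip_force: 45

```text
time: 2.75
ee_pos: [416.2, -261.1, 73.7]
tcp_rot: [-179.9, -0.1, -92.5]
contact_force: [0.2, -0.1, -1.8]
grip_width: 21.8
```

```bash
python3 - <<'E'
from h import *
from cell import manip
w=manip.read_camera("side");cv2.imwrite("pics/s2.png",cv2.resize(w["pixels"][150:270,150:330,::-1],None,fx=4,fy=4))
o=manip.get_obs();print(o["ee_pos"],o["tcp_rot"],o["contact_force"],o["ft_torque"],o["grip_width"])
for st in((-265,30),):
    t=SO+SR@np.array(st);print(t);goal(o,*t,45,-80.7)
E
```

```text
[ 415.61908195 -260.58173102   72.61039645] [-1.79940040e+02 -5.31885143e-02 -9.24689983e+01] [-0.22576676 -0.49496159 -2.14091736] [ 0.04873069  0.05922471 -0.02900218] 21.81276679304818
[480.63512052 -55.8193411 ]
shift cm [-20.74  -5.61   2.75] turn [-0.0009 -0.001  -0.2054]
```

View pics/s2.png

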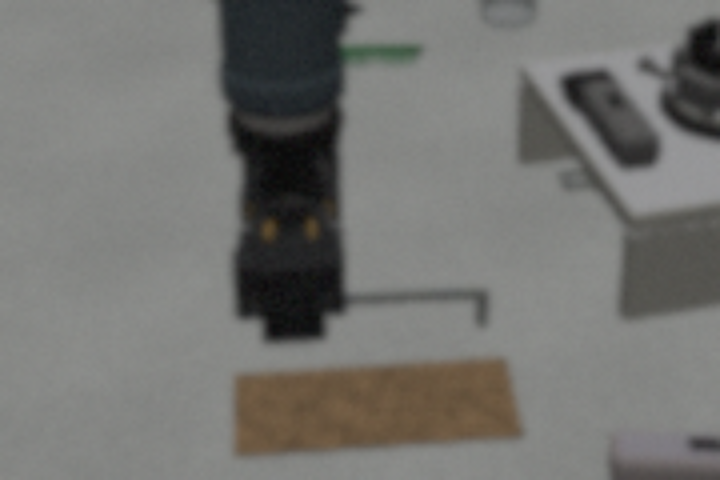

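The side view shows the rod held level and clear of the mat, finger pointing down with its tip at about (482,322) in the crop. Eight pictures viewed so far.

arm_command:
  series: "-3 -0.5 0.5 0 0 0 1.5; -7 -1.5 1 0 0 -0.05 1.5; -11 -3 1.6 0 0 -0.1 1.5; -15 -4 2.1 0 0 -0.15 1.5; -18 -5 2.5 0 0 -0.2054 1.5"

```text
time: 3.3
ee_pos: [472.0, -80.0, 45.5]
tcp_rot: [179.9, 0.1, -80.5]
contact_force: [0.8, -0.3, -1.5]
grip_width: 21.6
```

```bash
cat > st.py <<'E'
from h import *
from cell import manip
import sys
w=manip.get_obs();o=w
a=np.radians(o["tcp_rot"][2]+90)
tip=o["ee_pos"][:2]+130*np.array([np.cos(a),np.sin(a)])
print("t",round(o["time"],2),"yaw",o["tcp_rot"].round(2),"tip stand",((tip-SO)@SR).round(1),"tipz",round(o["ee_pos"][2]-10.2,1),"F stand",(o["contact_force"][:2]@SR).round(2),o["contact_force"][2].round(2),"M",o["ft_torque"].round(2),"w",round(o["grip_width"],2))
if len(sys.argv)>1:
    x,y,z=map(float,sys.argv[1:4]);t=SO+SR@np.array([x-130,y]);goal(o,*t,z+10.2,-80.7)
E
python3 st.py -135 30 32
```

```text
t 3.3 yaw [ 1.7986e+02  1.1000e-01 -8.0550e+01] tip stand [-147.4    7.9] tipz 35.3 F stand [ 0.71 -0.41] -1.54 M [ 0.03 -0.02 -0.  ] w 21.55
shift cm [-2.24 -1.25  0.33] turn [0.0024 0.0019 0.0027]
```

arm_command:
  series: "-0.2 -0.5 0.8 0 0 0 1.5; -0.4 -1.2 1.6 0 0 0 1.5; -0.4 -1.2 2.2 0 0 0 1.5; -0.4 -1.2 2.2 0 0 0 1.5; -0.4 -1.2 2.2 0 0 0 1.5"

```text
time: 3.8
ee_pos: [483.8, -77.7, 24.7]
tcp_rot: [180.0, 0.0, -80.8]
contact_force: [-0.1, -0.3, -1.7]
grip_width: 21.8
```

```bash
python3 st.py -69 15 12
```

```text
t 3.8 yaw [ 1.7995e+02  2.0000e-02 -8.0810e+01] tip stand [-135.4    7.6] tipz 14.5 F stand [-0.11 -0.3 ] -1.68 M [ 0.   -0.03 -0.  ] w 21.82
shift cm [-0.73 -6.64  0.25] turn [ 0.0008  0.0004 -0.0019]
```

arm_command:
  series: "-0.2 -1.3 0.15 0 0 0 1.5; -0.5 -2.7 0.25 0 0 0 1.5; -0.7 -4 0.25 0 0 0 1.5; -0.7 -5.3 0.25 0 0 0 1.5; -0.7 -6.6 0.25 0 0 0 1.5"

```text
time: 4.3
ee_pos: [549.8, -59.4, 23.1]
tcp_rot: [-179.9, -0.0, -80.7]
contact_force: [-0.5, -0.8, -1.2]
grip_width: 21.3
```

arm_command:
  series: "-0.1 0 0 0 0 0 1.5; -0.4 0 0 0 0 0 1.5; -0.7 0 0 0 0 0 1.5; -1 0 0 0 0 0 1.5; -1 0 0 0 0 0 1.5"

```text
time: 4.8
ee_pos: [546.1, -48.9, 22.6]
tcp_rot: [180.0, 0.0, -80.7]
contact_force: [-1.0, -0.3, -0.6]
grip_width: 21.6
```

```bash
python3 st.py -69 37 12
```

```text
t 4.8 yaw [ 1.7998e+02  2.0000e-02 -8.0690e+01] tip stand [-69.3  26.2] tipz 12.4 F stand [-0.99 -0.18] -0.58 M [-0.02 -0.01  0.01] w 21.62
shift cm [-1.08 -0.03  0.04] turn [0.0004 0.0003 0.0001]
```

arm_command:
  series: "-0.15 0 0 0 0 0 1.5; -0.3 0 0 0 0 0 1.5; -0.45 0 0 0 0 0 1.5; -0.6 0 0 0 0 0 1.5; -0.6 0 0 0 0 0 1.5"

```text
time: 5.3
ee_pos: [545.6, -43.3, 22.6]
tcp_rot: [180.0, 0.0, -80.7]
contact_force: [0.4, 0.3, -1.1]
grip_width: 21.5
```

```bash
python3 st.py
```

```text
t 5.3 yaw [180.    0.  -80.7] tip stand [-68.9  31.8] tipz 12.4 F stand [0.46 0.21] -1.06 M [-0.06  0.05  0.02] w 21.47
```

arm_command:
  series: "-0.08 0 0 0 0 0 1.5; -0.16 0 0 0 0 0 1.5; -0.24 0 0 0 0 0 1.5; -0.32 0 0 0 0 0 1.5; -0.4 0 0 0 0 0 1.5"

```text
time: 5.8
ee_pos: [545.1, -39.9, 22.7]
tcp_rot: [-180.0, -0.0, -80.7]
contact_force: [-0.7, -3.6, -1.0]
grip_width: 21.7
```

```bash
python3 st.py
```

```text
t 5.8 yaw [-1.7999e+02 -3.0000e-02 -8.0740e+01] tip stand [-68.8  35.3] tipz 12.5 F stand [-1.24 -3.46] -1.02 M [-0.48  0.09 -0.33] w 21.68
```

Contact was felt at tip y≈35 with 3.5 N, so the loop centre is about 52. The camera prior was 54, so they agree. I'll back off, raise, shift over the eye and lower.

arm_command:
  series: "0.3 0 0 0 0 0 1.5; 0.3 0 -0.8 0 0 0 1.5; 0.3 0 -1.7 0 0 0 1.5; 0 0 -1.9 0 0 0 1.5; -0.6 0 -1.9 0 0 0 1.5"

```text
time: 6.3
ee_pos: [544.8, -33.7, 42.6]
tcp_rot: [-179.9, -0.0, -80.7]
contact_force: [-1.0, -0.5, -0.9]
grip_width: 21.6
```

arm_command:
  series: "-0.4 0 0 0 0 0 1.5; -0.8 0 0 0 0 0 1.5; -1.05 0 0 0 0 0 1.5; -1.05 0 0 0 0 0 1.5; -1.05 0 0 0 0 0 1.5"

```text
time: 6.8
ee_pos: [542.3, -23.2, 41.5]
tcp_rot: [180.0, 0.0, -80.7]
contact_force: [0.9, 0.3, -1.7]
grip_width: 21.2
```

```bash
python3 st.py -69.5 51.7 12
```

```text
t 6.8 yaw [179.99   0.   -80.7 ] tip stand [-68.9  52.3] tipz 31.3 F stand [0.97 0.12] -1.69 M [-0.   -0.04 -0.03] w 21.21
shift cm [0.05 0.06 1.93] turn [0.0002 0.     0.0001]
```

Lower slowly in two stages, watching the vertical force.

arm_command:
  series: "0.05 0.05 0.25 0 0 0 1.5; 0.05 0.05 0.5 0 0 0 1.5; 0.05 0.05 0.75 0 0 0 1.5; 0.05 0.05 1 0 0 0 1.5; 0.05 0.05 1.1 0 0 0 1.5"

```text
time: 7.3
ee_pos: [541.7, -23.8, 30.1]
tcp_rot: [180.0, 0.0, -80.7]
contact_force: [0.0, -0.1, -0.9]
grip_width: 21.7
```

```bash
python3 st.py
```

```text
t 7.3 yaw [ 1.7997e+02  2.0000e-02 -8.0710e+01] tip stand [-69.6  51.7] tipz 19.9 F stand [-0.01 -0.14] -0.88 M [ 0.02  0.04 -0.01] w 21.68
```

arm_command:
  series: "0 0 0.25 0 0 0 1.5; 0 0 0.5 0 0 0 1.5; 0 0 0.75 0 0 0 1.5; 0 0 0.75 0 0 0 1.5; 0 0.2 0.75 0 0 0 1.5"

```text
time: 7.8
ee_pos: [540.1, -24.2, 23.1]
tcp_rot: [-180.0, -0.0, -80.7]
contact_force: [0.8, -0.2, -0.9]
grip_width: 21.8
```

arm_command:
  series: "0 0.2 0 0 0 0 1.5; 0 0.4 0 0 0 0 1.5; 0 0.6 0 0 0 0 1.5; 0 0.8 0 0 0 0 1.5; 0 1 0 0 0 0 1.5"

```text
time: 8.3
ee_pos: [531.0, -25.9, 23.5]
tcp_rot: [-179.9, -0.0, -80.7]
contact_force: [4.2, 2.2, -3.0]
grip_width: 21.4
```

```bash
python3 st.py
```

```text
t 8.3 yaw [-1.7987e+02 -4.0000e-02 -8.0710e+01] tip stand [-80.4  51.4] tipz 13.3 F stand [4.45 1.48] -2.99 M [ 0.15 -0.48  0.08] w 21.43
```

Caught: 4.5 N of pull, close to the tray's friction. Drawing it out steadily.

arm_command:
  series: "0 0.4 0 0 0 0 1.5; 0 0.8 0 0 0 0 1.5; 0 1.2 0 0 0 0 1.5; 0 1.6 0 0 0 0 1.5; 0 2 0 0 0 0 1.5"

```text
time: 8.8
ee_pos: [510.2, -29.1, 23.2]
tcp_rot: [-180.0, -0.0, -80.7]
contact_force: [4.5, 1.4, -1.7]
grip_width: 21.9
```

```bash
python3 st.py
```

```text
t 8.8 yaw [-1.7997e+02 -1.0000e-02 -8.0710e+01] tip stand [-101.5   51.5] tipz 13.0 F stand [4.66 0.64] -1.68 M [ 0.13 -0.65  0.05] w 21.87
```

arm_command:
  series: "0 0.4 0 0 0 0 1.5; 0 0.8 0 0 0 0 1.5; 0 1.2 0 0 0 0 1.5; 0 1.6 0 0 0 0 1.5; 0 2 0 0 0 0 1.5"

```text
time: 9.3
ee_pos: [490.4, -32.3, 23.1]
tcp_rot: [-180.0, -0.0, -80.7]
contact_force: [3.1, 0.5, -1.5]
grip_width: 21.8
```

```bash
python3 st.py
```

```text
t 9.3 yaw [-179.99   -0.    -80.71] tip stand [-121.6   51.6] tipz 12.9 F stand [3.11 0.01] -1.53 M [ 0.07 -0.69  0.07] w 21.81
```

arm_command:
  series: "0 0.35 0 0 0 0 1.5; 0 0.7 0 0 0 0 1.5; 0 1.05 0 0 0 0 1.5; 0 1.4 0 0 0 0 1.5; 0 1.7 0 0 0 0 1.5"

```text
time: 9.8
ee_pos: [473.6, -35.0, 23.1]
tcp_rot: [180.0, 0.0, -80.7]
contact_force: [4.2, 0.6, -2.3]
grip_width: 21.4
```

```bash
python3 st.py
```

```text
t 9.8 yaw [180.     0.   -80.71] tip stand [-138.6   51.7] tipz 12.9 F stand [ 4.25 -0.11] -2.29 M [ 0.13 -0.67  0.01] w 21.37
```

arm_command:
  series: "0 0.08 0 0 0 0 1.5; 0 0.16 0 0 0 0 1.5; 0 0.24 0 0 0 0 1.5; 0 0.32 0 0 0 0 1.5; 0 0.4 0 0 0 0 1.5"

```text
time: 10.3
ee_pos: [469.9, -35.6, 23.1]
tcp_rot: [-180.0, -0.0, -80.7]
contact_force: [4.3, 0.2, -2.0]
grip_width: 21.7
```

```bash
python3 st.py
```

```text
t 10.3 yaw [-180.    -0.   -80.7] tip stand [-142.3   51.7] tipz 12.9 F stand [ 4.29 -0.52] -1.97 M [ 0.13 -0.62 -0.04] w 21.73
```

arm_command:
  series: "0 0.06 0 0 0 0 1.5; 0 0.12 0 0 0 0 1.5; 0 0.18 0 0 0 0 1.5; 0 0.24 0 0 0 0 1.5; 0 0.24 0 0 0 0 1.5"

```text
time: 10.8
ee_pos: [467.4, -36.0, 23.1]
tcp_rot: [180.0, 0.0, -80.7]
contact_force: [2.9, 0.5, -0.8]
grip_width: 21.8
```

```bash
python3 st.py
```

```text
t 10.8 yaw [179.99   0.   -80.71] tip stand [-144.8   51.7] tipz 12.9 F stand [ 2.89 -0.01] -0.82 M [ 0.11 -0.59  0.01] w 21.78
```

arm_command:
  series: "0 0.06 0 0 0 0 1.5; 0 0.12 0 0 0 0 1.5; 0 0.18 0 0 0 0 1.5; 0 0.2 0 0 0 0 1.5; 0 0.2 0 0 0 0 1.5"

```text
time: 11.3
ee_pos: [466.9, -36.4, 23.5]
tcp_rot: [-179.8, -0.0, -80.7]
contact_force: [8.8, 1.6, -3.6]
grip_width: 21.7
```

```bash
python3 st.py
```

```text
t 11.3 yaw [-1.7984e+02 -4.0000e-02 -8.0710e+01] tip stand [-145.4   51.3] tipz 13.3 F stand [8.94 0.12] -3.58 M [ 0.32 -1.15  0.09] w 21.73
```

The stop is reached: the force rose to 9 N with hardly any motion. Now ease off to mid-eye, then lift out and back away.

arm_command:
  series: "0 -0.3 0 0 0 0 1.5; 0 -0.6 0 0 0 0 1.5; 0 -0.75 0 0 0 0 1.5; 0 -0.75 0 0 0 0 1.5; 0 -0.75 -0.3 0 0 0 1.5"

```text
time: 11.8
ee_pos: [472.2, -34.9, 25.6]
tcp_rot: [179.9, 0.0, -80.7]
contact_force: [0.6, -0.3, -1.1]
grip_width: 21.8
```

```bash
python3 st.py
```

```text
t 11.8 yaw [ 1.799e+02  4.000e-02 -8.070e+01] tip stand [-140.   52.] tipz 15.4 F stand [ 0.58 -0.44] -1.06 M [ 0.   -0.03 -0.06] w 21.8
```

arm_command:
  series: "0 0 -0.4 0 0 0 1.5; 0 0 -0.9 0 0 0 1.5; 0 0 -1.5 0 0 0 1.5; 0 0 -2.3 0 0 0 1.5; 0 0 -3.2 0 0 0 1.5"

```text
time: 12.3
ee_pos: [473.0, -35.1, 58.9]
tcp_rot: [-180.0, -0.0, -80.7]
contact_force: [-1.0, 0.0, -1.3]
grip_width: 21.6
```

```bash
python3 st.py
```

```text
t 12.3 yaw [-180.     -0.    -80.71] tip stand [-139.2   51.6] tipz 48.7 F stand [-1.02  0.18] -1.33 M [-0.01  0.01  0.01] w 21.57
```

arm_command:
  series: "0 1 -1 0 0 0 1.5; 0 2.5 -2 0 0 0 1.5; 0 4 -2.5 0 0 0 1.5; 0 4 -2.5 0 0 0 1.5; 0 4 -2.5 0 0 0 1.5"

```text
time: 12.8
ee_pos: [434.1, -41.8, 83.7]
tcp_rot: [-179.9, -0.0, -80.7]
contact_force: [0.1, -0.1, -1.7]
grip_width: 21.6
```

```bash
python3 - <<'E'
from h import *
from cell import manip
w=manip.read_camera("side");t=manip.read_camera("top")
a=cv2.resize(w["pixels"][140:230,240:380,::-1],None,fx=5,fy=5,interpolation=cv2.INTER_CUBIC)[:300]
cv2.imwrite("pics/c1.png",cv2.resize(w["pixels"][140:260,190:390,::-1],None,fx=4,fy=4,interpolation=cv2.INTER_CUBIC))
np.savez("pics/side1.npz",**w)
o=manip.get_obs();print(o["ee_pos"],o["tcp_rot"]);goal(o,415.6,-260.7,75,-92.5)
E
```

```text
[434.14020696 -41.66684425  83.24628911] [-1.79965423e+02 -1.39794408e-02 -8.07141948e+01]
shift cm [21.32  5.36  0.83] turn [-6.000e-04 -2.000e-04  2.057e-01]
```

View pics/c1.png

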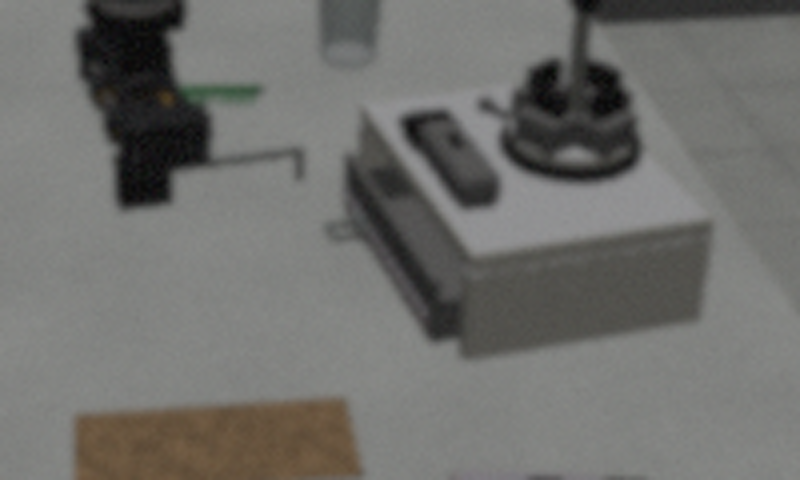

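The side view shows the tray clearly out, with its loop at about (340,230), and the hook free. Now returning to the mat.

arm_command:
  series: "3.5 0.8 0.2 0 0 0.05 1.5; 7.5 1.8 0.4 0 0 0.1 1.5; 12 3 0.6 0 0 0.15 1.5; 16.5 4.1 0.7 0 0 0.2057 1.5; 20 5 0.8 0 0 0.2057 1.5"

```text
time: 13.4
ee_pos: [416.6, -249.8, 74.9]
tcp_rot: [-180.0, -0.0, -92.6]
contact_force: [1.1, 0.2, -1.4]
grip_width: 21.5
```

```bash
python3 - <<'E'
from h import *
from cell import manip
w=dict(np.load("pics/side1.npz"));q=ray(w,[190+328/4-.4,140+232/4-.4],20)[0,:2];print("bar",(q-SO)@SR)
o=manip.get_obs();print(o["ee_pos"],o["tcp_rot"]);goal(o,415.6,-263.5,40,-92.5)
E
```

```text
bar [-152.70466677   53.00869555]
[ 416.63749312 -249.76940911   74.90645219] [-1.79975174e+02 -2.80916384e-02 -9.26280707e+01]
shift cm [1.37 0.04 3.49] turn [-0.0004 -0.0005 -0.0022]
```

The cross bar is at stand x≈-152, and fully out predicts -151, so the tray is at its stop. Next I'll lower the rod.

arm_command:
  series: "0.6 0 0.5 0 0 0 1.5; 1.2 0 1.5 0 0 0 1.5; 1.3 0 2.8 0 0 0 1.5; 1.3 0 4 0 0 0 1.5; 1.3 0 4.7 0 0 0 1.5"

```text
time: 13.9
ee_pos: [415.2, -257.9, 26.1]
tcp_rot: [179.9, 0.1, -92.4]
contact_force: [-0.9, 0.2, -1.3]
grip_width: 21.6
```

arm_command:
  series: "0 0 0 0 0 0 1.5; 0 0 0.2 0 0 0 1.5; 0 0 0.4 0 0 0 1.5; 0 0 0.4 0 0 0 1.5; 0 0 0.4 0 0 0 1.5"

```text
time: 14.4
ee_pos: [416.1, -260.2, 24.4]
tcp_rot: [-180.0, -0.0, -92.5]
contact_force: [-0.5, 0.1, -1.0]
grip_width: 21.5
```

```bash
python3 - <<'E'
from cell import manip
o=manip.get_obs();print(o["ee_pos"],o["tcp_rot"],o["contact_force"],o["ft_torque"])
E
```

```text
[ 416.07983764 -260.17075815   24.41360018] [-1.79971804e+02 -2.57688589e-02 -9.24898697e+01] [-0.48037361  0.13310182 -1.00876929] [ 0.00808504 -0.01589201 -0.04007153]
```

Touchdown is expected at TCP z≈13, so about 11 mm more.

arm_command:
  series: "0.3 0 0.3 0 0 0 1.5; 0.3 0 0.6 0 0 0 1.5; 0.3 0 0.9 0 0 0 1.5; 0.3 0 1.05 0 0 0 1.5; 0.3 0 1.1 0 0 0 1.5"

```text
time: 14.9
ee_pos: [415.5, -262.9, 13.1]
tcp_rot: [180.0, 0.0, -92.5]
contact_force: [-4.1, 2.1, 8.3]
grip_width: 21.8
```

```bash
python3 - <<'E'
from cell import manip
o=manip.get_obs();print(o["ee_pos"],o["tcp_rot"],o["contact_force"],o["ft_torque"])
E
```

```text
[ 415.50847544 -262.85182273   13.14833362] [ 1.79952365e+02  3.41766471e-02 -9.24907466e+01] [-4.10524403  2.06463514  8.28857862] [ 0.37849486  0.49674692 -0.00601143]
```

Touchdown felt at 8 N. Releasing and rising.

arm_command:
  series: "0 0 0 0 0 0 3; 0 0 0 0 0 0 5; 0 0 0 0 0 0 5; 0 0 0 0 0 0 5; 0 0 0 0 0 0 5"

```text
time: 15.4
ee_pos: [415.8, -263.0, 13.1]
tcp_rot: [-180.0, -0.0, -92.5]
contact_force: [-1.0, -0.3, -0.1]
grip_width: 50.2
```

arm_command:
  series: "0 0 -1.5 0 0 0 5; 0 0 -4 0 0 0 5; 0 0 -7 0 0 0 5; 0 0 -10 0 0 0 5; 0 0 -13 0 0 0 5"

```text
time: 15.9
ee_pos: [415.6, -262.8, 144.2]
tcp_rot: [180.0, 0.0, -92.5]
contact_force: [0.4, -0.7, 0.6]
grip_width: 49.8
```

arm_command:
  series: "0 2 0 0 0 0 5; 0 4 0 0 0 0 5; 0 6 0 0 0 0 5; 0 6 0 0 0 0 5; 0 6 0 0 0 0 5"

```text
time: 16.4
ee_pos: [356.1, -260.7, 143.4]
tcp_rot: [-180.0, -0.0, -92.6]
contact_force: [0.6, -0.4, -0.7]
grip_width: 49.9
```

```bash
python3 - <<'E'
from h import *
from cell import manip
t=manip.read_camera("top");s=manip.read_camera("side")
a=cv2.resize(t["pixels"][90:260,120:370,::-1],None,fx=2.2,fy=2.2,interpolation=cv2.INTER_CUBIC)
b=s["pixels"][140:290,190:380,::-1];b=cv2.resize(b,None,fx=1.3,fy=1.3);b=cv2.resize(b,(247,195))
o=np.zeros((375,800,3),np.uint8);o[:a.shape[0],:a.shape[1]]=a;o[:195,553:]=b
cv2.imwrite("pics/f1.png",o);o=manip.get_obs();print(o["time"],o["ee_pos"],o["contact_force"],o["grip_width"])
p=t["pixels"];m=(p.max(2)<50).astype(np.uint8)[215:246,298:326]
c,_=cv2.findContours(m,cv2.RETR_EXTERNAL,cv2.CHAIN_APPROX_NONE)
q=max(c,key=cv2.contourArea)[:,0].astype(float)+[298,215];r=cv2.minAreaRect(ray(t,q,47)[:,:2].astype(np.float32));print(r)
E
```

```text
16.5 [ 356.54266875 -260.73770795  143.31475266] [ 0.52043443 -0.00872092 -0.43406122] 49.829498606619815
((400.4233703613281, -255.80081176757812), (55.45852279663086, 105.07063293457031), 46.599918365478516)
```

View pics/f1.png

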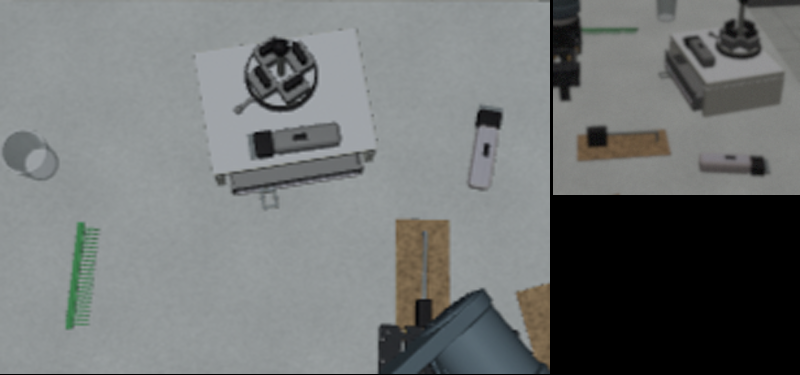

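The top and side views show the tray out with its loop at about (270,200), and the rod upright on its small mat at about (425,270). The bystanders look unmoved and the arm is clear. The last block measurement is no use, because the arm covered part of the block. Handing in.

```bash
python3 -c "
from cell import manip
print(manip.hand_in())"
```

```text
the job is handed in; nothing more can be done
None
```

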